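# Switch off the lamp driver and pull its fuse plug

### The job

Make the inspection lamp's driver safe: turn its black selector knob to off (pointer at the white dot), and only then pull the red fuse plug straight out of its sprung socket. Lay the plug gently inside the blue tray, with the knob left at off, and leave the other things on the bench where they are.

Things in the scene. Friction and masses are not known exactly. Their poses are not given: they have to be found in the camera images.
- panel: White case of the lamp driver, fixed; its flat face, 130 mm (up the slope) x 190 mm (across), slopes 25 degrees. Origin: centre of the face, about 91 mm above the bench. z: the face's outward normal, 25 degrees from vertical, leaning to the driver's front (roughly towards the robot); x runs up the slope, y across to the left. Knob and socket stand 90 mm apart across the face.
- socket (a point): Centre of the socket's mouth in the panel face, at panel (0, -45, 0) mm, under the red plug; axes as the panel's. 28 mm deep along -z. Two sprung balls hold the plug by a notch: about 10 to 20 N along +z frees it within the first 5 mm; keep to the axis until it has risen 25 mm.
- knob_foot (a point): Foot of the selector knob, on its axis and on the panel face, at panel (0, 45, 0) mm; axes as the panel's. The black knob: a round skirt 42 mm wide, 8 mm high, and on it a straight bar grip 40 mm long, 12 mm thick, top 30 mm above the face; a white line on one half of the bar is the pointer.
- selector (a joint): Angle of the selector knob (rad), growing clockwise seen from in front of the face. 0 = off: the pointer points straight up the slope (panel +x), at the white dot. It clicks in at 0, 0.6 (yellow dot) and 1.2 (orange dot), with stops just beyond 0 and 1.2. The bar lies along panel (cos q, -sin q).
- plug: Red fuse plug, loose, 40 g, home in the socket at the start with its axes along the panel's. Origin: centre of its flange's underside, on the panel face when home; z out of the socket. Flange 36 x 24 x 4 mm; above it the grip, 30 mm (x) x 16 mm (y), up to z = 30 mm, best taken across y; below it a blade 20 x 8 mm, 23 mm long.
- tray: Blue open tray, fixed, 120 mm (x) x 150 mm (y) outside, 22 mm high, walls and floor 3 mm. Origin: centre of its underside on the bench. The plug may lie in it any way up.
- specimen_pot: White polythene pot with screw lid, 47 mm wide, 43 mm high, on the bench in front of the work: leave it. Origin: centre of its underside.
- loupe: Black and clear eye loupe, 41 mm wide, 42 mm high, on the bench in front, to the right: leave it. Origin: centre of its underside.
- petri_dish: Clear shallow dish, 63 mm wide, 16 mm high, on the bench at the left: leave it. Origin: centre of its underside.
Not all that is in view belongs to the job. What is meant by the plug is not orange, and is the larger of those in its own colour.

How it is judged:
By the outcome, as a careful person would: the job done as asked, in the order asked, and still so for the second after the job is handed in, with the robot touching nothing.
It also fails if it takes over 61 s, if anything falls off the work surface, if the arm or the gripper's body presses on something with over 40 N, if the wrist force passes 120 N, or if a joint passes its speed limit or range.

### The arm

A 6-joint arm with a two-finger parallel gripper is mounted at the origin on a cart in front of the work surface, level with it; the furniture and walls round the work are solid. World frame = base frame: x ahead of the robot, y to its left, z up, the work surface at z = 0. Lengths are in mm, angles in rad, forces in N, time in s.
With the tool pointing down it reaches from about 325 to 775 mm from the base axis. Payload 9.3 kg.
Tool frame: the origin (TCP) lies midway between the tips of the shut fingers; the grasp point (between the pads) lies 19 mm behind it; z points along the fingers, y is the direction in which the jaws open and shut (so a half turn about z gives the same grasp; the last joint's range is limited). The gripper opens to 85 mm and grips with 20 to 120 N. Pads are 22 mm wide; open, the fingers measure 114 mm over their backs; the gripper's body (76 mm by 85 mm) begins 54 mm behind the grasp point. The pads swing forward as they close: fully open they stand 13 mm farther back than shut.
Start: joints at [-1.496, 0.259, 0.021, 1.334, 0, 1.418], TCP at [124.202, -535.79, 231.279] pointing down, gripper open.
Joint ranges: [-3.04, 3.04], [-0.91, 1.82], [-1.04, 1.36], [-1.92, 1.95], [-1.52, 1.45], [-3.14, 3.14]. Speed limits (rad/s): [2.22, 2.22, 2.79, 3.14, 3.14, 3.14].

### API

Orientations are given as a 3x3 rotation matrix whose columns are the frame's x, y, z axes.
In Python, from cell import * gives the robot as it stands.
- The arm moves only by the tool play_rows, never from a script. Its argument "steps" is text: rows parted by semicolons, each of 5 numbers parted by spaces: the closure, from 0 (fully open) to 1 (shut), then the shift along the tool's x, y, z in mm, then the turn about the tool's z in degrees. A call has 1 to 12 rows; each row shifts and turns the commanded pose from where the row before left it, along the tool's axes as they then stand; what a row does not reach is not made up. A row lasts 1/12 s, in which the tool goes at most 41.7 mm and 7.16 degrees, less where a joint would pass 70% of its speed; a pose out of reach is approached as far as the arm can. A call is refused whole if a number of a shift passes 41.7 or a number of a turn 7.16, either way. A call with a gripper value outside its range is refused whole. The fingers move at their own pace and stop on an object; "squeeze" is the grip in N (left out, the last holds). Time passes only in rows, so rows that do not move let the fingers close. It gives the time, the measured TCP pose, the force and the opening at its end, in the units of the state.
- state(): the state, without advancing time (a new reading comes with each control period).
- get_image(name): name is "side" or "top"; returns a dict with "pixels" (384x512x3 uint8, red, green, blue), "fx", "fy", "cx", "cy" (pixels), "rvec" (rotation vector, rad) and "tvec" (3), from world to camera coordinates, as OpenCV has them. Camera axes: x right, y down, z forward; pixel columns grow to the right and rows downward; lengths in mm; the calibration is good to about 2 mm. A picture is of the moment at which its call begins. There is no depth.
- close_job(): hands the job in, once; it reports no verdict.
The state is a dict: "time_s": time; "joint_pos": joint angles; "dq": joint speeds; "tau": joint torques, N m; "tcp_pos": TCP position; "tool_rot": TCP orientation; "contact_force": force on the tool from outside, world axes, zero at the start; "torque": the same for the moment, N m; "finger_gap": finger opening in mm.
Only numpy, scipy, OpenCV 4.12 (cv2) and the standard library are available. Lean on these libraries where they do the work, as an engineer would, in place of code of your own. Each camera call takes 0.05 s, during which the arm holds its last target.

## Working session

There is one attempt and no reset: what is moved stays moved. The work goes in short steps, Python scripts to look and compute and a tool call to move; the robot and the scene stay as the last step left them, time stands still between calls to the robot, and variables do not carry over. Pictures are saved under pics/ and viewed, and the job is handed in when it is done.

Besides the shell and the picture viewer there is one more tool, called after "Request:" as name(argument=value, ...) on one line, values as JSON. play_rows: Moves the arm, as the interface text tells. Its arguments: {"type":"object","properties":{"steps":{"type":"string"},"squeeze":{"type":"number"}},"required":["steps"]}

```bash
ls; mkdir -p pics; python3 - <<'E'
from cell import *
import cv2,numpy as np,json
s=state(); print(s)
for n in("side","top"):
    d=get_image(n); cv2.imwrite(f"pics/{n}0.png",d["pixels"][:,:,::-1])
    np.savez(f"pics/{n}0.npz",**d)
    print(n,d["fx"],d["fy"],d["cx"],d["cy"],d["rvec"],d["tvec"])
E
```

```text
pics
{'time_s': 0.0, 'joint_pos': array([-1.49558900e+00,  2.59199426e-01,  2.07654965e-02,  1.33370657e+00,
       -1.10699486e-05,  1.41823651e+00]), 'dq': array([-0.00032316, -0.00044588, -0.00174256,  0.00093214,  0.00079995,
        0.00042274]), 'tau': array([-1.72825861e-03, -5.55638373e+01,  3.44529819e+01,  1.36719039e-02,
       -2.85550050e-04, -1.17108252e-05]), 'tcp_pos': array([ 124.18397922, -535.50845498,  230.66371165]), 'tool_rot': array([[ 9.74173017e-01,  2.25802833e-01, -1.12035084e-04],
       [ 2.25802778e-01, -9.74172116e-01,  1.33954209e-03],
       [ 1.93330944e-04, -1.33024359e-03, -9.99999097e-01]]), 'contact_force': array([ 0.00409988, -0.19191133,  0.69483257]), 'torque': array([-0.06578863,  0.00371049,  0.00141146]), 'finger_gap': 85.49058735857082}
side 352.23365375309413 352.23365375309413 246.8432367789228 191.504504197122 [ 2.36113537  1.0369943  -0.31827322] [-394.21751336 -270.4731411  1137.00669489]
top 471.916477746211 471.916477746211 261.8252360481868 193.75778306996384 [ 2.2236859  -2.15943537  0.06775551] [  -5.25715129  526.82809539 1239.42483105]
```

View pics/side0.png

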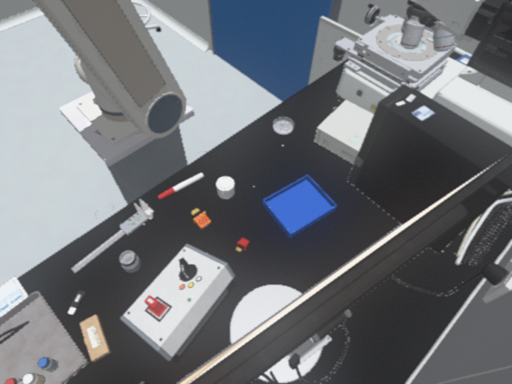

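View pics/top0.png

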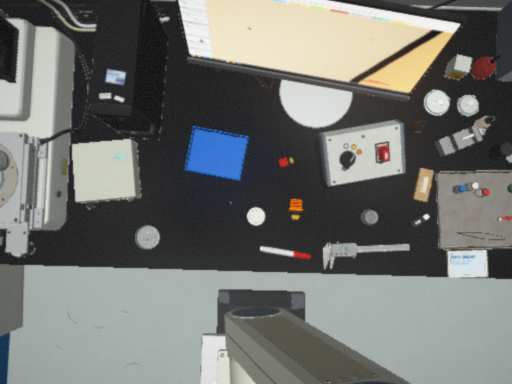

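The side view shows the panel around (180,295), with the red plug at (157,307), the knob at (187,268) and the tray at (300,204). In the top view the panel is at (363,153), the plug at (383,152), the knob at (347,160) and the tray at (217,153). I'll zoom in next.

```bash
python3 - <<'E'
import cv2
a=cv2.imread("pics/top0.png"); s=cv2.imread("pics/side0.png")
cv2.imwrite("pics/topz.png",cv2.resize(a[112:202,310:420],None,fx=6.5,fy=6.5,interpolation=cv2.INTER_CUBIC))
cv2.imwrite("pics/sidez.png",cv2.resize(s[235:360,115:240],None,fx=4.8,fy=4.8,interpolation=cv2.INTER_CUBIC))
E
```

```text
(no output)
```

View pics/topz.png

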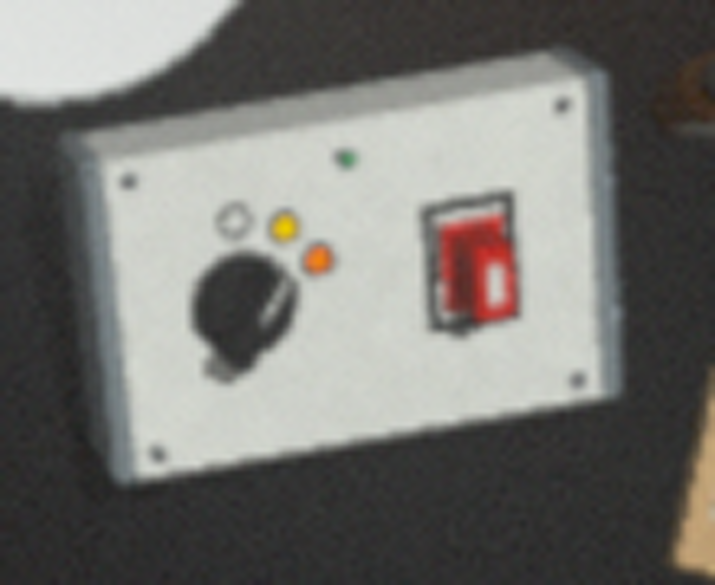

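View pics/sidez.png

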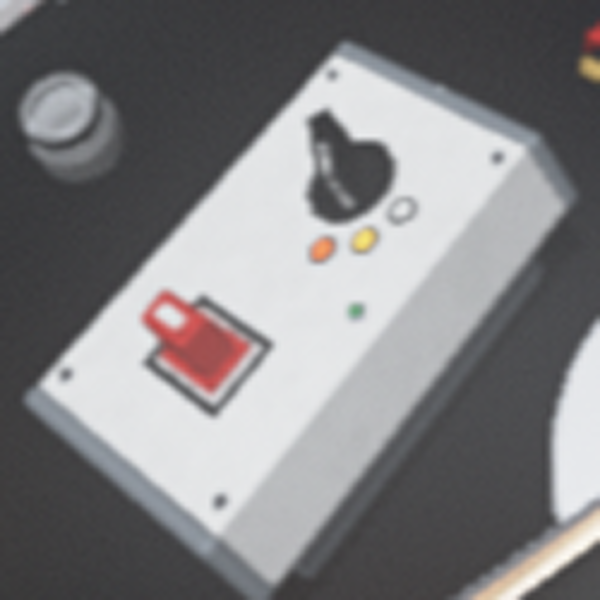

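```bash
cat > h.py <<'E'
import numpy as np,cv2
from scipy.optimize import least_squares
def load(n,k=0):
    d=np.load(f"pics/{n}{k}.npz"); return d
def proj(d,P):
    K=np.array([[d["fx"],0,d["cx"]],[0,d["fy"],d["cy"]],[0,0,1]],float)
    return cv2.projectPoints(np.asarray(P,float).reshape(-1,3),d["rvec"],d["tvec"],K,None)[0].reshape(-1,2)
def onplane(d,uv,z):
    R=cv2.Rodrigues(d["rvec"])[0]; c=-R.T@d["tvec"].ravel()
    r=R.T@np.array([(uv[0]-d["cx"])/d["fx"],(uv[1]-d["cy"])/d["fy"],1.])
    return c+r*(z-c[2])/r[2]
T=np.radians(25)
def prot(yaw):
    h=np.array([np.cos(yaw),np.sin(yaw),0]);k=np.array([0,0,1.])
    x=np.cos(T)*h+np.sin(T)*k; z=-np.sin(T)*h+np.cos(T)*k
    return np.column_stack([x,np.cross(z,x),z])
def pw(p,loc): return np.array(p[:3])+np.atleast_2d(loc)@prot(p[3]).T
E
python3 - <<'E'
from h import *
t,s=load("top"),load("side")
# order: (+a,+b) (+a,-b) (-a,-b) (-a,+b)   x up slope, y left
tz=np.array([(128,181),(562,105),(577,380),(157,454)])/6.5+[310,112]-.42
sz=np.array([(498,157),(220,500),(66,374),(332,75)])/4.8+[115,235]-.4
S=np.array([[1,1],[1,-1],[-1,-1],[-1,1]])
def f(v,full=False):
    p=v[:4]; L=np.c_[S*v[4:6],np.zeros(4)]
    P=pw(p,L)
    r=np.r_[(proj(t,P)-tz).ravel(),(proj(s,P)-sz).ravel()]
    return r if full else np.r_[r,(v[2]-91)/2]
x0=np.r_[onplane(t,tz.mean(0),91),0.1,50,80]
r=least_squares(f,x0); print(r.x.round(2)); print(f(r.x,1).reshape(2,4,2).round(2))
p=r.x[:4]; np.save("panel.npy",p); print(prot(p[3]).round(3))
for n,d,o,k in(("top",t,(310,112),6.5),("side",s,(115,235),4.8)):
    im=cv2.imread(f"pics/{n}z.png")
    def line(pts,c,cl=True):
        q=((proj(d,pw(p,pts))-o+.5)*k).astype(int); cv2.polylines(im,[q.reshape(-1,1,2)],cl,c,1)
    line([(65,95,0),(65,-95,0),(-65,-95,0),(-65,95,0)],(255,0,255))
    line([(18,-33,0),(18,-57,0),(-18,-57,0),(-18,-33,0)],(255,255,0))
    line([(15,-37,30),(15,-53,30),(-15,-53,30),(-15,-37,30)],(0,255,0))
    a=np.linspace(0,6.28,40); line(np.c_[21*np.cos(a),45+21*np.sin(a),a*0+8],(255,255,0))
    for q,c in((0.6,(0,255,0)),(1.2,(0,128,255))):
        R=np.array([[np.cos(q),np.sin(q)],[-np.sin(q),np.cos(q)]])
        b=np.array([(20,6),(20,-6),(-20,-6),(-20,6)])@R.T
        line(np.c_[b+[0,45],np.full(4,30)],c)
    cv2.imwrite(f"pics/{n}fit.png",im)
for n,uv in(("traycorners",[(194,125.5),(249,133),(242,181),(185,172)]),):
    w=[onplane(t,c,22) for c in uv]; print(np.round(w,1), np.mean(w,0))
for nm,uv in(("pot",(256,216)),("loupe",(370,216)),("petri",(148,237))): print(nm,onplane(t,uv,20).round())
E
```

```text
[ 6.2807e+02 -2.4376e+02  9.0750e+01  2.0000e-01  5.6070e+01  8.3870e+01]
[[[-0.35 -0.34]
  [-0.45 -0.3 ]
  [-0.49 -0.22]
  [-0.25 -0.27]]

 [[-0.5  -0.03]
  [-0.35  0.09]
  [-0.4   0.01]
  [-0.27 -0.09]]]
[[ 0.888 -0.203 -0.414]
 [ 0.184  0.979 -0.086]
 [ 0.423  0.     0.906]]
[[703.5 196.5  22. ]
 [687.7  49.1  22. ]
 [558.7  63.7  22. ]
 [578.2 215.6  22. ]] [632.01020513 131.23028122  22.        ]
pot [467.  24.  20.]
loupe [ 476. -278.   20.]
petri [404. 307.  20.]
```

View pics/topfit.png

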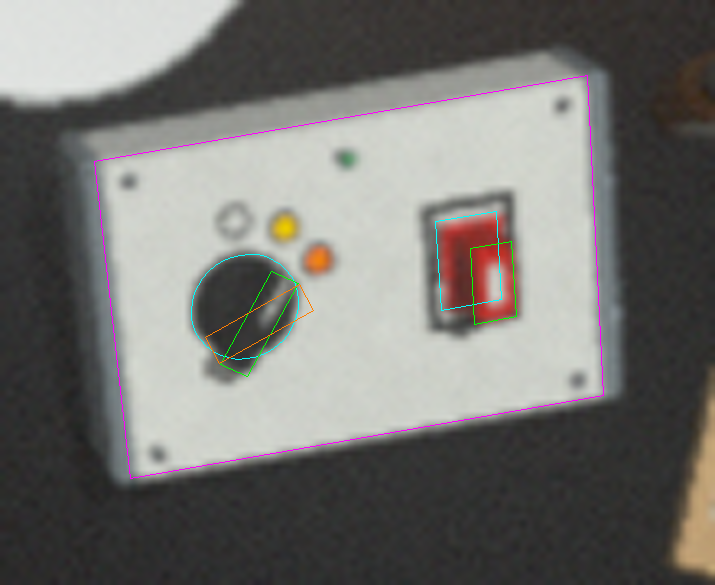

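View pics/sidefit.png

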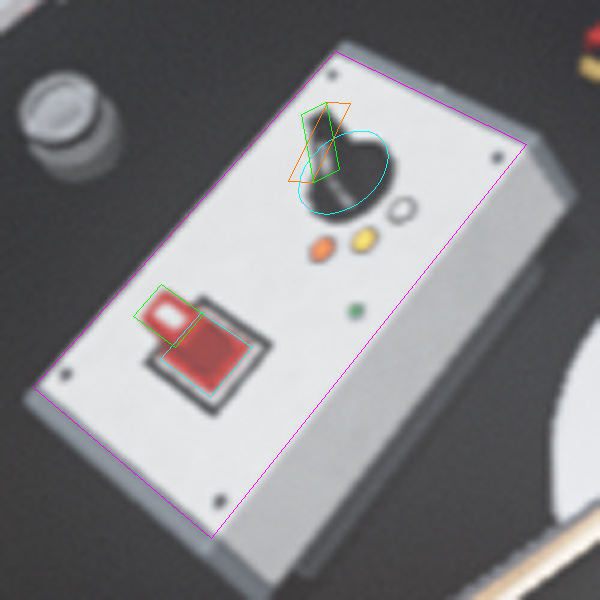

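```bash
python3 - <<'E'
from h import *
p=np.load("panel.npy")
out=[]
for n,o,k,wh in(("top",(335,130),14,(60,45)),("side",(140,250),10,(65,80))):
    d=load(n); im0=cv2.imread(f"pics/{n}0.png")[o[1]:o[1]+wh[1],o[0]:o[0]+wh[0]]
    im=cv2.resize(im0,None,fx=k,fy=k,interpolation=cv2.INTER_CUBIC) if n=="top" else cv2.resize(im0,None,fx=7,fy=7,interpolation=cv2.INTER_CUBIC)
    if n=="side":k=7
    else: im=cv2.resize(im,None,fx=.9,fy=.9);k=12.6
    def line(pts,c):
        q=((proj(d,pw(p,pts))-o+.5)*k).astype(int); cv2.polylines(im,[q.reshape(-1,1,2)],True,c,1)
    line([(18,-33,0),(18,-57,0),(-18,-57,0),(-18,-33,0)],(255,255,0))
    line([(18,-33,4),(18,-57,4),(-18,-57,4),(-18,-33,4)],(255,0,0))
    line([(15,-37,30),(15,-53,30),(-15,-53,30),(-15,-37,30)],(0,255,0))
    a=np.linspace(0,6.28,40)
    for z in(0,8): line(np.c_[21*np.cos(a),45+21*np.sin(a),a*0+z],(255,255,0))
    for q,c in((0.6,(0,255,0)),):
        R=np.array([[np.cos(q),np.sin(q)],[-np.sin(q),np.cos(q)]])
        b=np.array([(20,6),(20,-6),(-20,-6),(-20,6)])@R.T
        line(np.c_[b+[0,45],np.full(4,30)],c)
    print(im.shape,n); cv2.imwrite(f"pics/{n}fit2.png",im)
E
```

```text
(567, 756, 3) top
(560, 455, 3) side
```

View pics/topfit2.png

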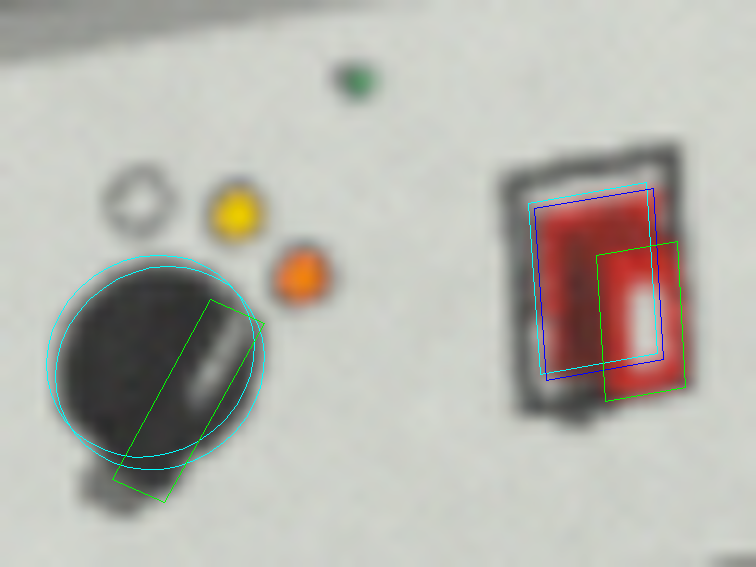

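View pics/sidefit2.png

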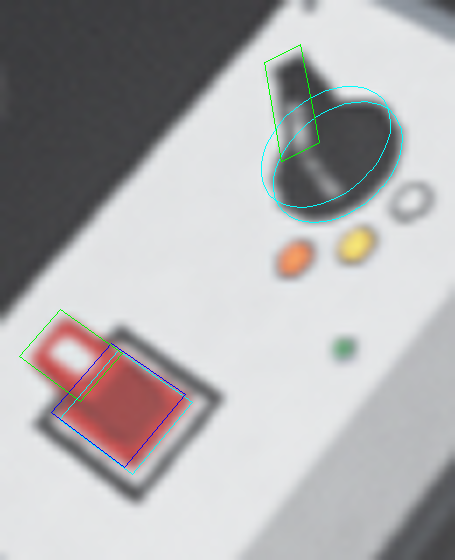

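```bash
cat >> h.py <<'E'
def to(P,heading=None):
    from cell import state
    s=state(); R=s["tool_rot"]; hd=np.degrees(np.arctan2(R[1,0],R[0,0]))
    D=R.T@(np.asarray(P)-s["tcp_pos"])
    print("t",round(s["time_s"],2),"tcp",s["tcp_pos"].round(1),"hd",hd.round(2),"gap",round(s["finger_gap"],1),"F",s["contact_force"].round(1),"q",s["joint_pos"].round(2))
    print(" target",np.round(P,1),"tool shift",D.round(1), "" if heading is None else f"turn {-(((heading-hd)+180)%360-180):.1f}")
def panelpt(x,y,z): return pw(np.load("panel.npy"),[x,y,z])[0]
E
python3 - <<'E'
from h import *
print("knob18",panelpt(0,45,18),"plug 15",panelpt(0,-45,15))
to(panelpt(0,45,18)+[0,0,80],154.5)
E
```

```text
knob18 [ 611.50976617 -201.23606735  107.06001397] plug 15 [ 630.97938985 -289.11405782  104.34109061]
t 0.1 tcp [ 124.2 -535.5  230.7] hd 13.05 gap 85.7 F [-0.  -0.3 -0.8] q [-1.5   0.26  0.02  1.33  0.    1.42]
 target [ 611.5 -201.2  187.1] tool shift [ 550.2 -215.6   44. ] turn -141.4
```

Request:
play_rows(steps="0 30 -12 0 0;0 30 -12 0 0;0 30 -12 0 0;0 30 -12 0 0;0 30 -12 0 0;0 30 -12 0 0;0 30 -12 0 0;0 30 -12 0 0;0 30 -12 0 0;0 30 -12 0 0;0 30 -12 0 0;0 30 -12 0 0", squeeze=20)

```text
time_s: 1.1
tcp_pos: [443.4, -312.9, 231.1]
tool_rot: [[0.974, 0.226, -0.0], [0.226, -0.974, 0.0], [-0.0, -0.0, -1.0]]
contact_force: [-0.8, -0.3, 0.8]
finger_gap: 85.3
```

Request:
play_rows(steps="0 30 -12 0 0;0 30 -12 0 0;0 30 -12 0 0;0 30 -12 0 0;0 30 -12 0 0;0 30 -12 0 0;0 0 0 0 -7.1;0 0 0 0 -7.1;0 0 0 0 -7.1;0 0 0 0 -7.1;0 0 0 0 -7.1;0 0 0 0 -7.1")

```text
time_s: 2.1
tcp_pos: [601.4, -203.3, 230.7]
tool_rot: [[0.559, 0.829, -0.001], [0.829, -0.559, 0.0], [-0.0, -0.001, -1.0]]
contact_force: [0.2, 0.9, 0.1]
finger_gap: 85.4
```

Request:
play_rows(steps="0.3 0 0 0 -7.1;0.5 0 0 0 -7.1;0.6 0 0 0 -7.1;0.6 0 0 0 -7.1;0.6 0 0 0 -7.1;0.6 0 0 0 -7.1;0.6 0 0 0 -7.1;0.6 0 0 0 -7.1;0.6 0 0 0 -7.1;0.6 0 0 0 -7.1;0.6 0 0 0 -7.1;0.6 0 0 0 -7.1")

```text
time_s: 3.1
tcp_pos: [601.3, -203.4, 230.8]
tool_rot: [[-0.779, 0.627, -0.001], [0.627, 0.779, 0.0], [0.001, -0.0, -1.0]]
contact_force: [-0.2, -0.2, -0.6]
finger_gap: 34.4
```

```bash
python3 - <<'E'
from h import *
to(panelpt(0,45,18)+[0,0,50],154.5)
E
```

```text
t 3.1 tcp [ 601.3 -203.4  230.8] hd 141.2 gap 34.4 F [-0.2 -0.2 -0.6] q [-0.46  0.41  0.24  1.41 -0.    0.22]
 target [ 611.5 -201.2  157.1] tool shift [-6.7  8.1 73.7] turn -13.3
```

Request:
play_rows(steps="0.6 -6.7 8.1 24 0;0.6 0 0 24 -6.7;0.6 0 0 25 -6.6;0.6 0 0 0 0;0.6 0 0 0 0")

```text
time_s: 3.52
tcp_pos: [611.1, -201.0, 157.3]
tool_rot: [[-0.898, 0.439, -0.003], [0.439, 0.898, 0.001], [0.003, -0.0, -1.0]]
contact_force: [1.3, -0.8, 1.3]
finger_gap: 34.3
```

```bash
cat > look.py <<'E'
import sys
from cell import *; from h import *
k=sys.argv[1]; P=eval(sys.argv[2]); w=int(sys.argv[3]) if len(sys.argv)>3 else 40
ims=[]
for n in("top","side"):
    d=get_image(n); np.savez(f"pics/{n}{k}.npz",**d)
    u,v=proj(d,P)[0].astype(int); u=min(max(u,w),511-w);v=min(max(v,w),383-w)
    im=d["pixels"][v-w:v+w,u-w:u+w,::-1]; print(n,"crop origin",u-w,v-w,"scale",395/(2*w))
    ims.append(cv2.resize(im,(395,395),interpolation=cv2.INTER_CUBIC))
cv2.imwrite(f"pics/look{k}.png",np.hstack(ims))
E
python3 look.py a "panelpt(0,20,15)"; python3 -c "
from h import *
to(panelpt(0,45,18),154.5)"
```

```text
top crop origin 317 117 scale 4.9375
side crop origin 136 237 scale 4.9375
t 3.62 tcp [ 612.3 -201.6  159.7] hd 153.95 gap 34.3 F [ 0.5 -0.7  0.3] q [-0.45  0.44  0.12  1.25  0.    0.01]
 target [ 611.5 -201.2  107.1] tool shift [ 0.9  0.  52.7] turn -0.6
```

View pics/looka.png

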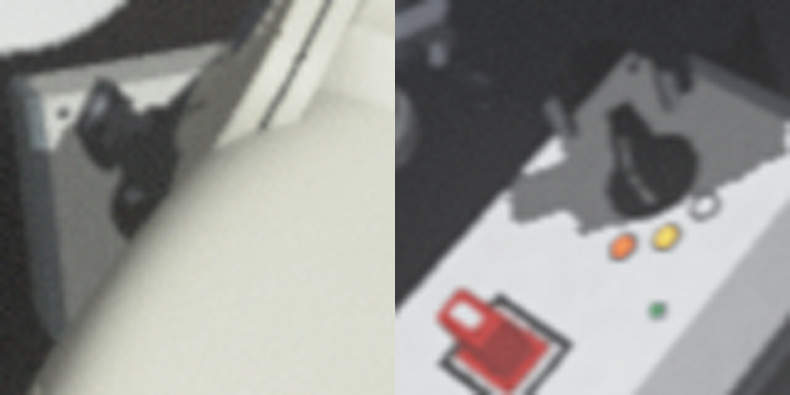

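The side view shows the fingertips at about (555,115) and (670,85), on either side of the bar top, which points at the yellow-dot angle. I'll descend over it.

Request:
play_rows(steps="0.6 0.9 0 12 -0.6;0.6 0 0 12 0;0.6 0 0 10 0;0.6 0 0 8 0;0.6 0 0 5 0;0.6 0 0 4 0;0.6 0 0 0 0")

```text
time_s: 4.2
tcp_pos: [610.9, -200.9, 106.8]
tool_rot: [[-0.904, 0.427, -0.001], [0.427, 0.904, 0.0], [0.001, -0.0, -1.0]]
contact_force: [0.1, 0.3, -0.6]
finger_gap: 34.0
```

```bash
python3 look.py b "panelpt(0,20,15)"; python3 -c "
from h import *
to(panelpt(0,45,18),154.5)"
```

```text
top crop origin 317 117 scale 4.9375
side crop origin 136 237 scale 4.9375
t 4.3 tcp [ 611.1 -201.1  107.6] hd 154.74 gap 34.3 F [-0.1 -0.2 -0. ] q [-0.45  0.47  0.03  1.13 -0.   -0.01]
 target [ 611.5 -201.2  107.1] tool shift [-0.4  0.   0.6] turn 0.2
```

View pics/lookb.png

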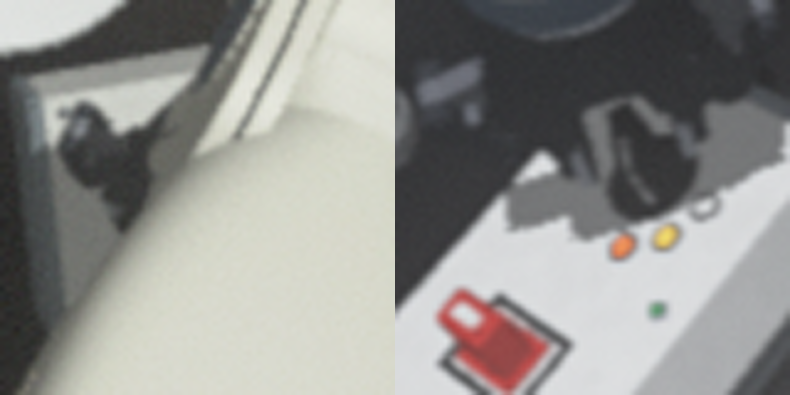

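The fingers straddle the bar at (580,165) and (685,140). I'll close to a loose fit.

Request:
play_rows(steps="0.7 0 0 0 0;0.78 0 0 0 0;0.81 0 0 0 0;0.81 0 0 0 0;0.81 0 0 0 0")

```text
time_s: 4.72
tcp_pos: [610.8, -202.2, 107.9]
tool_rot: [[-0.904, 0.427, -0.0], [0.427, 0.904, -0.002], [-0.001, -0.002, -1.0]]
contact_force: [-3.3, -4.4, 1.7]
finger_gap: 16.1
```

Request:
play_rows(steps="0.81 0 0 0 -4;0.81 0 0 0 -4;0.81 0 0 0 -4;0.81 0 0 0 -4")

```text
time_s: 5.05
tcp_pos: [609.4, -202.8, 107.8]
tool_rot: [[-0.987, 0.159, -0.003], [0.159, 0.987, -0.003], [0.002, -0.004, -1.0]]
contact_force: [-10.5, -8.1, 4.8]
finger_gap: 16.2
```

Request:
play_rows(steps="0.81 0 0 0 -4;0.81 0 0 0 -4;0.81 0 0 0 -4;0.81 0 0 0 -4")

```text
time_s: 5.38
tcp_pos: [610.9, -201.9, 107.9]
tool_rot: [[-0.993, -0.12, 0.0], [-0.12, 0.993, -0.002], [-0.0, -0.002, -1.0]]
contact_force: [-1.3, -2.2, 1.0]
finger_gap: 15.9
```

```bash
python3 look.py c "panelpt(0,20,15)"; python3 -c "
from h import *
to(panelpt(0,45,18),191.5)"
```

```text
top crop origin 317 117 scale 4.9375
side crop origin 136 237 scale 4.9375
t 5.48 tcp [ 611.1 -201.3  107.7] hd -173.2 gap 16.2 F [-0.1  0.5 -0.5] q [-0.45  0.47  0.03  1.13  0.   -0.57]
 target [ 611.5 -201.2  107.1] tool shift [-0.4 -0.   0.7] turn -4.7
```

View pics/lookc.png

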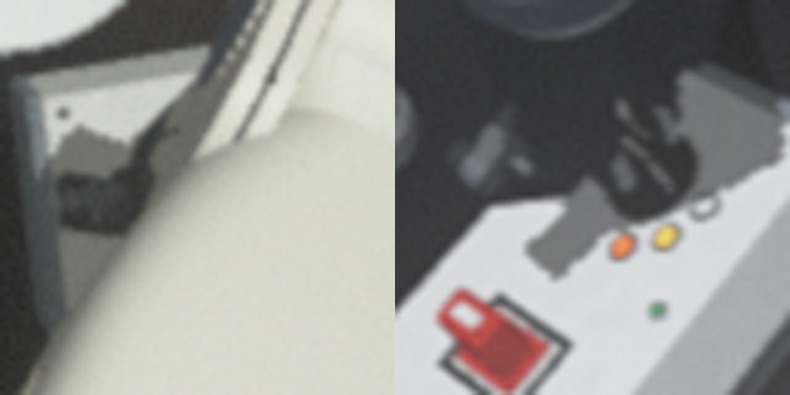

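The pointer line, from (640,140) to (675,185), now runs nearly towards the white dot. I'll finish the turn and square the bar up with a light close.

Request:
play_rows(steps="0.81 0 0 0 -2.4;0.81 0 0 0 -2.3;0.84 0 0 0 0;0.87 0 0 0 0;0.9 0 0 0 0;0.9 0 0 0 0;0.9 0 0 0 0")

```text
time_s: 6.07
tcp_pos: [611.3, -201.8, 107.6]
tool_rot: [[-0.981, -0.195, 0.001], [-0.195, 0.981, -0.001], [-0.0, -0.002, -1.0]]
contact_force: [1.7, -4.5, 0.7]
finger_gap: 11.2
```

Request:
play_rows(steps="0.7 0 0 0 0;0.6 0 0 0 0;0.6 0 0 0 0;0.6 0 0 -8 0;0.6 0 0 -20 0;0.6 0 0 -30 0;0.6 0 0 -40 0;0.6 41 0 0 0;0.4 41 0 0 0;0.3 41 0 0 0;0.3 41 0 0 0;0.3 0 0 0 0")

```text
time_s: 7.07
tcp_pos: [444.7, -233.2, 206.3]
tool_rot: [[-0.981, -0.196, -0.002], [-0.196, 0.981, 0.0], [0.002, 0.0, -1.0]]
contact_force: [1.0, -0.5, 0.3]
finger_gap: 59.9
```

```bash
python3 look.py d "panelpt(0,30,15)"; python3 -c "
from h import *
to(panelpt(0,-45,18),191.5)"
```

```text
top crop origin 313 118 scale 4.9375
side crop origin 139 234 scale 4.9375
t 7.17 tcp [ 449.3 -233.8  206.6] hd -168.68 gap 59.7 F [ 0.5 -1.3 -0.2] q [-0.65  0.19 -0.13  1.25  0.   -0.84]
 target [ 629.7 -289.4  107.1] tool shift [-165.9  -89.8   99.9] turn -0.2
```

View pics/lookd.png

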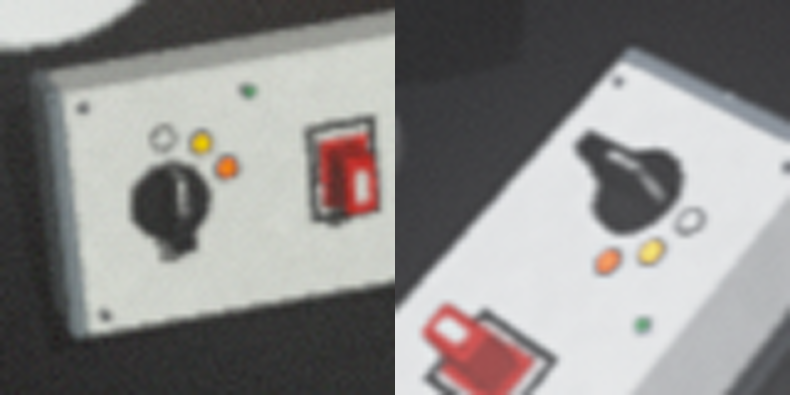

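The top view's pointer line, (180,168)–(185,205), is parallel to the panel's x edges. An overlay will confirm it.

```bash
python3 - <<'E'
from h import *
out=[]
for n,o in(("top",(330,140)),("side",(165,250))):
    d=load(n,"d"); k=13; w=30
    im=cv2.resize(cv2.cvtColor(d["pixels"],cv2.COLOR_RGB2BGR)[o[1]:o[1]+w,o[0]:o[0]+w],None,fx=k,fy=k,interpolation=cv2.INTER_CUBIC)
    p=np.load("panel.npy")
    for q,c in((0,(0,255,0)),(.2,(0,0,255))):
        l=np.array([(20,6),(20,-6),(-20,-6),(-20,6),(-20,0),(20,0)])@np.array([[np.cos(q),np.sin(q)],[-np.sin(q),np.cos(q)]]).T
        qq=((proj(d,pw(p,np.c_[l+[0,45],np.full(6,30)]))+.4-o+.5)*k).astype(int); cv2.polylines(im,[qq.reshape(-1,1,2)],True,c,1)
    out.append(im)
cv2.imwrite("pics/ov.png",np.hstack(out))
E
```

```text
(no output)
```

View pics/ov.png

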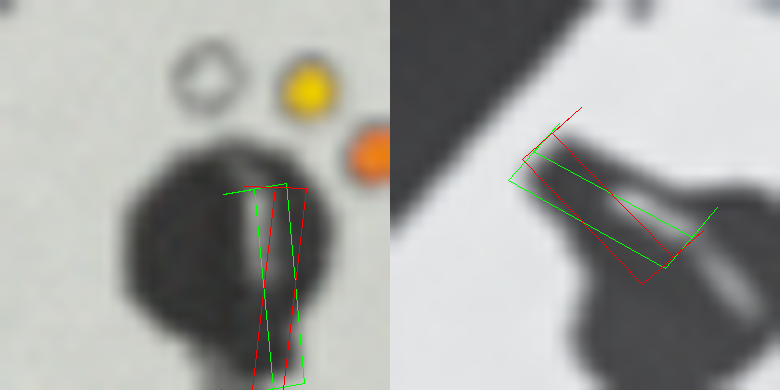

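Request:
play_rows(steps="0.45 -33 -18 0 0;0.45 -33 -18 0 0;0.45 -33 -18 0 0;0.45 -33 -18 0 0;0.45 -34 -18 0 -0.2;0.45 0 0 30 0;0.45 0 0 30 0;0.45 0 0 0 0;0.45 0 0 0 0")

```text
time_s: 7.92
tcp_pos: [630.8, -287.7, 143.7]
tool_rot: [[-0.979, -0.203, -0.003], [-0.203, 0.979, 0.002], [0.003, 0.003, -1.0]]
contact_force: [0.4, -0.2, 0.4]
finger_gap: 47.0
```

```bash
python3 look.py e "panelpt(0,-35,15)"; python3 -c "
from h import *
to(panelpt(0,-45,15),191.5)"
```

```text
top crop origin 339 114 scale 4.9375
side crop origin 117 260 scale 4.9375
t 8.02 tcp [ 631.5 -288.7  147.1] hd -168.32 gap 47.1 F [ 0.4 -0.2  0.2] q [-0.55  0.54  0.24  1.28  0.   -0.75]
 target [ 631.  -289.1  104.3] tool shift [ 0.7 -0.3 42.8] turn 0.2
```

View pics/looke.png

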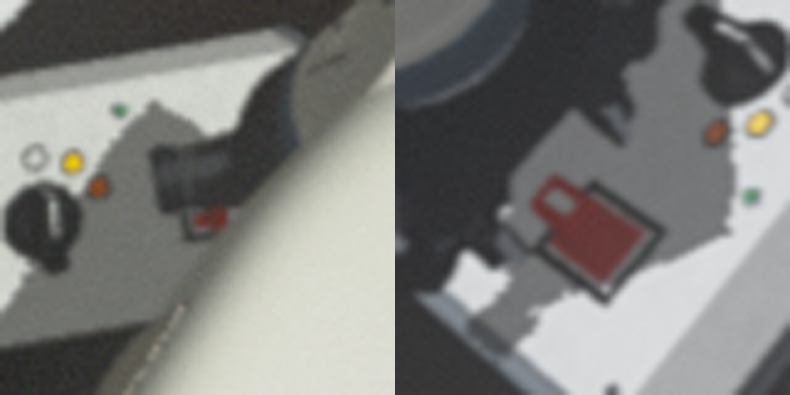

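In the side view the fingertips, at about (620,125) and (510,235), sit on either side of the plug top (555,200). I'll descend and close.

Request:
play_rows(steps="0.45 0.7 -0.3 12 0;0.45 0 0 12 0;0.45 0 0 10 0;0.45 0 0 6 0;0.45 0 0 2 0;0.45 0 0 0 0;0.6 0 0 0 0", squeeze=25)

```text
time_s: 8.6
tcp_pos: [630.4, -289.4, 104.1]
tool_rot: [[-0.979, -0.202, 0.001], [-0.202, 0.979, -0.001], [-0.001, -0.001, -1.0]]
contact_force: [-0.7, 0.8, -0.1]
finger_gap: 36.5
```

Request:
play_rows(steps="0.7 0 0 0 0;0.76 0 0 0 0;0.8 0 0 0 0;0.85 0 0 0 0;0.85 0 0 0 0")

```text
time_s: 9.02
tcp_pos: [630.4, -289.4, 103.8]
tool_rot: [[-0.979, -0.202, 0.001], [-0.202, 0.979, -0.001], [-0.001, -0.001, -1.0]]
contact_force: [0.5, -0.9, 3.7]
finger_gap: 15.3
```

```bash
python3 look.py f "panelpt(0,-35,15)"; python3 -c "
from h import *
to(panelpt(0,-45,15),191.5)"
```

```text
top crop origin 339 114 scale 4.9375
side crop origin 117 260 scale 4.9375
t 9.12 tcp [ 630.3 -289.4  103.8] hd -168.35 gap 15.1 F [-1.  -1.3  3.8] q [-0.55  0.56  0.17  1.18 -0.   -0.75]
 target [ 631.  -289.1  104.3] tool shift [-0.7  0.2 -0.6] turn 0.1
```

View pics/lookf.png

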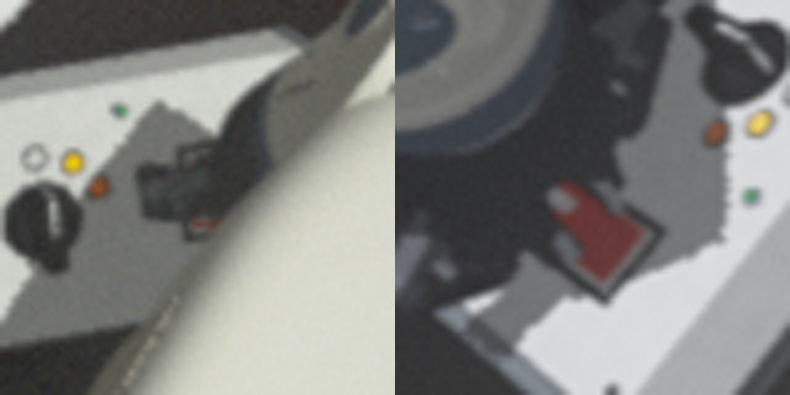

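The fingers hold the plug on both sides, with gap 15.1 against a 16 mm grip and low side force. I'll squeeze harder and pull along the panel normal.

Request:
play_rows(steps="0.95 0 0 0 0;0.95 0 0 0 0;0.95 0.42 0 -0.91 0;0.95 0.85 0 -1.81 0;0.95 0.85 0 -1.81 0;0.95 0.85 0 -1.81 0", squeeze=70)

```text
time_s: 9.62
tcp_pos: [627.3, -289.7, 108.7]
tool_rot: [[-0.979, -0.202, -0.001], [-0.202, 0.979, 0.001], [0.0, 0.001, -1.0]]
contact_force: [2.8, -0.2, -4.3]
finger_gap: 14.5
```

Request:
play_rows(steps="0.95 0.85 0 -1.81 0;0.95 0.85 0 -1.81 0;0.95 0.85 0 -1.81 0;0.95 0.85 0 -1.81 0;0.95 0.85 0 -1.81 0;0.95 0.85 0 -1.81 0;0.95 0 0 0 0")

```text
time_s: 10.2
tcp_pos: [622.1, -291.0, 121.0]
tool_rot: [[-0.979, -0.202, 0.0], [-0.202, 0.979, -0.0], [-0.0, -0.0, -1.0]]
contact_force: [0.1, 0.3, -0.5]
finger_gap: 14.0
```

```bash
python3 look.py g "panelpt(0,-35,15)"; python3 -c "
from h import *
to(panelpt(0,-45,15+45),191.5)"
```

```text
top crop origin 339 114 scale 4.9375
side crop origin 117 260 scale 4.9375
t 10.3 tcp [ 622.1 -290.9  120.6] hd -168.36 gap 13.9 F [ 0.4  0.1 -0.4] q [-0.56  0.54  0.18  1.21 -0.   -0.76]
 target [ 612.4 -293.   145.1] tool shift [ 10.   -0.1 -24.6] turn 0.1
```

View pics/lookg.png

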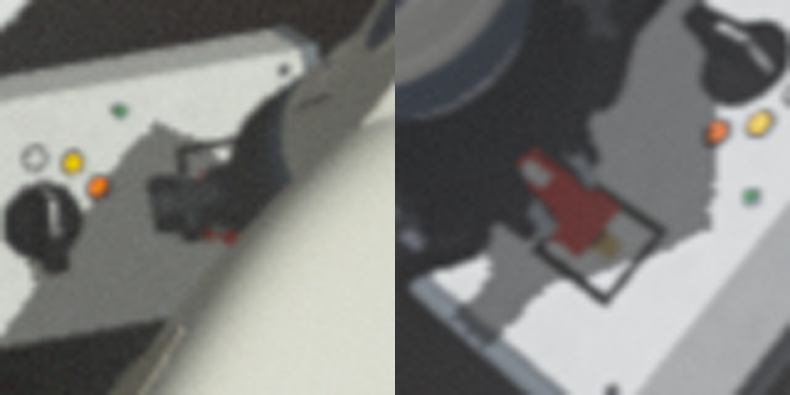

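The plug is about 18 mm out, with the brass blade visible at (605,240). I'll keep to the axis.

Request:
play_rows(steps="0.95 1.2 0 -2.6 0;0.95 1.2 0 -2.6 0;0.95 1.2 0 -2.6 0;0.95 1.2 0 -2.6 0;0.95 1.2 0 -2.6 0;0.95 1.2 0 -2.6 0;0.95 1.2 0 -2.6 0;0.95 1.2 0 -2.6 0;0.95 0 0 -10 0;0.95 0 0 -25 0;0.95 0 0 -25 0;0.95 0 0 0 0")

```text
time_s: 11.3
tcp_pos: [614.2, -293.6, 207.3]
tool_rot: [[-0.979, -0.202, 0.006], [-0.202, 0.979, -0.004], [-0.005, -0.005, -1.0]]
contact_force: [-0.1, -0.3, 1.4]
finger_gap: 14.4
```

```bash
python3 look.py h "panelpt(0,-35,60)" 60; python3 - <<'E'
from h import *
t,s=load("top"),load("side")
# tray rim outer corners fit: rect 120x150, z=22
tz=np.array([(194,125.5),(249,133),(242,181),(185,172)])
def f(v):
    c,sn=np.cos(v[2]),np.sin(v[2]); L=np.array([(60,75),(60,-75),(-60,-75),(-60,75)])@np.array([[c,-sn],[sn,c]]).T+v[:2]
    return (proj(t,np.c_[L,np.full(4,22)])-tz).ravel()
r=least_squares(f,[632,131,0]); print(r.x,r.fun.round(1))
v=r.x;c,sn=np.cos(v[2]),np.sin(v[2]); L=np.array([(60,75),(60,-75),(-60,-75),(-60,75)])@np.array([[c,-sn],[sn,c]]).T+v[:2]
ims=[]
for n in("top","side"):
    d=load(n); im=cv2.cvtColor(d["pixels"],cv2.COLOR_RGB2BGR); u,vv=proj(d,[*v[:2],0])[0].astype(int)
    o=(u-48,vv-48); im=cv2.resize(im[o[1]:o[1]+96,o[0]:o[0]+96],None,fx=4,fy=4)
    for z,cc in((22,(0,255,0)),(0,(0,0,255))):
        q=((proj(d,np.c_[L,np.full(4,z)])-o+.5)*4).astype(int); cv2.polylines(im,[q.reshape(-1,1,2)],True,cc,1)
    ims.append(im)
cv2.imwrite("pics/tray.png",np.hstack(ims))
to([v[0],v[1],200],191.5)
E
```

```text
top crop origin 325 99 scale 3.2916666666666665
side crop origin 85 227 scale 3.2916666666666665
[ 6.31962403e+02  1.31239043e+02 -1.23575029e-01] [-0.7  1.  -0.2  2.  -0.1 -1.7  1.  -1.3]
t 11.4 tcp [ 613.3 -293.1  202.9] hd -168.35 gap 14.7 F [-0.7 -0.3 -0.3] q [-0.57  0.49  0.31  1.39 -0.   -0.77]
 target [632.  131.2 200. ] tool shift [-104.   411.8    2.3] turn 0.2
```

View pics/lookh.png

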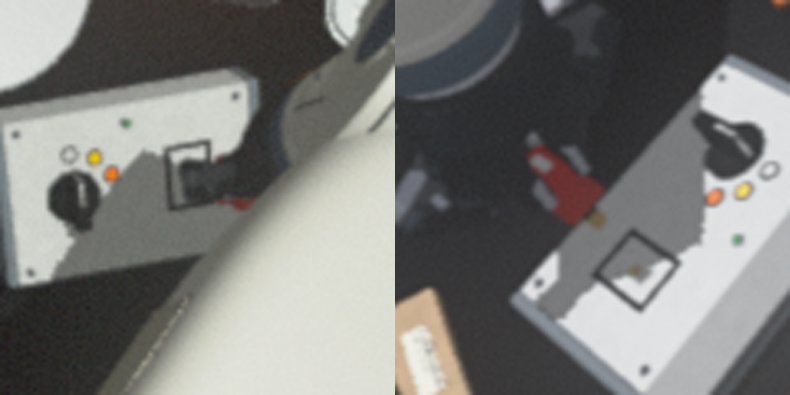

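View pics/tray.png

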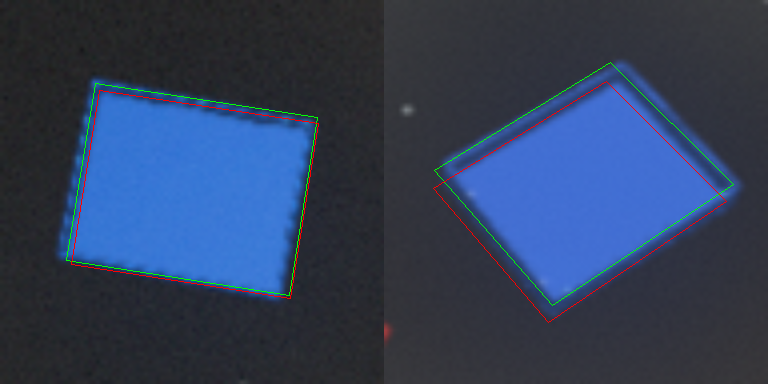

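The plug is clear of the socket and held, with the knob unchanged. The tray centre is about (634,132). I'll carry the plug across.

Request:
play_rows(steps="0.95 -8 20 0 0;0.95 -8 34 0 0;0.95 -9 36 0 0;0.95 -9 36 0 0;0.95 -9 36 0 0;0.95 -9 36 0 0;0.95 -9 36 0 0;0.95 -9 36 0 0;0.95 -9 36 0 0;0.95 -9 36 0 0;0.95 -9 36 0 0;0.95 -8 34 0 0")

```text
time_s: 12.4
tcp_pos: [631.8, 134.0, 200.4]
tool_rot: [[-0.979, -0.202, -0.002], [-0.202, 0.979, -0.0], [0.002, 0.0, -1.0]]
contact_force: [0.8, -0.1, -0.4]
finger_gap: 14.3
```

Request:
play_rows(steps="0.95 0 0 0 0;0.95 0 0 30 0;0.95 0 0 35 0;0.95 0 0 35 0;0.95 0 0 20 0;0.95 0 0 10 0;0.95 0 0 0 0;0.95 0 0 0 0")

```text
time_s: 13.07
tcp_pos: [632.6, 131.8, 71.6]
tool_rot: [[-0.979, -0.202, -0.0], [-0.202, 0.979, -0.0], [0.0, 0.0, -1.0]]
contact_force: [0.5, -0.0, 0.2]
finger_gap: 14.5
```

```bash
python3 look.py i "[632,131,40]" 50; python3 - <<'E'
from h import *
to([642,132,44],191.5)
E
```

```text
top crop origin 166 101 scale 3.95
side crop origin 248 149 scale 3.95
t 13.17 tcp [633.5 131.9  73. ] hd -168.35 gap 14.0 F [ 0.5  0.1 -0.5] q [ 0.08  0.5  -0.02  1.05 -0.   -0.13]
 target [642 132  44] tool shift [-8.3 -1.6 29. ] turn 0.1
```

View pics/looki.png

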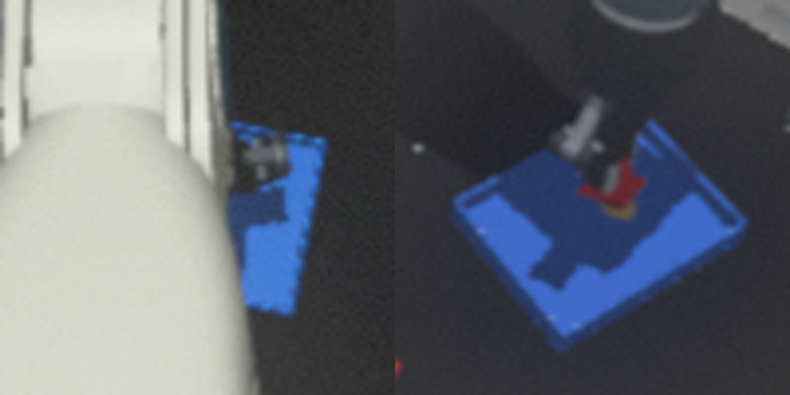

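The plug hangs over the tray at (615,190), with the blade down at (620,210). I'll lower it gently to contact.

Request:
play_rows(steps="0.95 -8 0 8 0;0.95 -4 0 10 0;0.95 0 0 6 0;0.95 0 0 2 0;0.95 0 0 1 0;0.95 0 0 0 0")

```text
time_s: 13.67
tcp_pos: [644.0, 134.4, 43.8]
tool_rot: [[-0.979, -0.202, -0.001], [-0.202, 0.979, -0.0], [0.001, 0.0, -1.0]]
contact_force: [0.2, 0.1, -0.3]
finger_gap: 14.3
```

Request:
play_rows(steps="0.95 0 0 1 0;0.95 0 0 1 0;0.95 0 0 1 0;0.95 0 0 0 0")

```text
time_s: 14.0
tcp_pos: [644.2, 134.4, 41.3]
tool_rot: [[-0.979, -0.202, 0.0], [-0.202, 0.979, 0.0], [-0.0, 0.0, -1.0]]
contact_force: [0.8, -0.9, -0.0]
finger_gap: 14.7
```

Request:
play_rows(steps="0.95 0 0 1 0;0.95 0 0 1 0;0.95 0 0 0 0")

```text
time_s: 14.25
tcp_pos: [644.5, 134.4, 39.8]
tool_rot: [[-0.979, -0.202, 0.001], [-0.202, 0.979, 0.0], [-0.001, -0.0, -1.0]]
contact_force: [-0.8, 0.2, 3.7]
finger_gap: 14.0
```

Request:
play_rows(steps="0.95 0 0 1 0;0.95 0 0 1 0;0.95 0 0 0 0")

```text
time_s: 14.5
tcp_pos: [644.6, 134.4, 39.2]
tool_rot: [[-0.979, -0.202, 0.002], [-0.202, 0.979, 0.0], [-0.002, -0.0, -1.0]]
contact_force: [-5.3, -0.7, 15.8]
finger_gap: 14.1
```

Contact at TCP z≈40. I'll ease the grip and lay the plug over by pivoting it on the blade's edge.

Request:
play_rows(steps="0.95 0 0 0 0;0.95 0 0 0 0;0.95 2.6 0 0.7 0;0.95 2.7 0 0.7 0;0.95 2.5 0 1 0;0.95 2.6 0 1.1 0;0.95 0 0 0 0", squeeze=20)

```text
time_s: 15.08
tcp_pos: [638.5, 132.8, 38.3]
tool_rot: [[-0.979, -0.202, 0.012], [-0.202, 0.979, 0.001], [-0.012, -0.001, -1.0]]
contact_force: [3.1, 0.6, 23.6]
finger_gap: 14.0
```

```bash
python3 look.py j "[632,131,20]" 35; python3 - <<'E'
from h import *
to([632,132,30],191.5)
E
```

```text
top crop origin 182 117 scale 5.642857142857143
side crop origin 262 168 scale 5.642857142857143
t 15.18 tcp [638.3 132.8  38.3] hd -168.34 gap 14.0 F [ 2.4  0.9 24.2] q [ 0.08  0.53 -0.06  0.97  0.   -0.13]
 target [632 132  30] tool shift [6.4 0.5 8.3] turn 0.2
```

View pics/lookj.png

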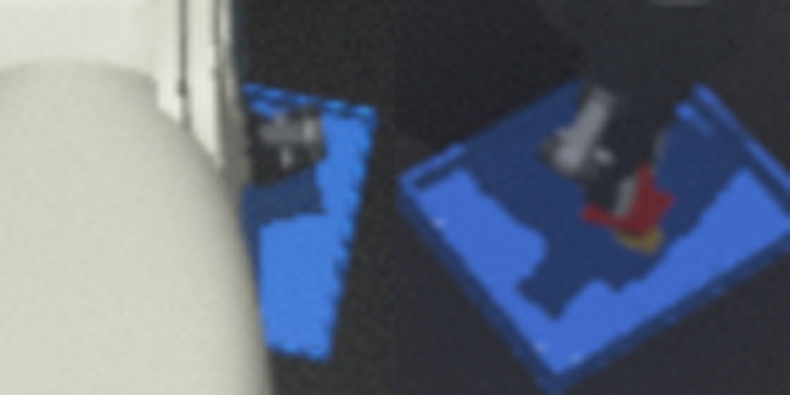

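The plug isn't pivoting yet and the contact force is 24 N. I'll relax the grip gradually by closure while holding position.

Request:
play_rows(steps="0.95 0 0 -1.5 0;0.86 0 0 0 0;0.85 0 0 0 0;0.845 0 0 0 0;0.84 0 0 0 0")

```text
time_s: 15.6
tcp_pos: [637.1, 132.6, 38.6]
tool_rot: [[-0.979, -0.202, 0.008], [-0.202, 0.979, 0.001], [-0.008, -0.001, -1.0]]
contact_force: [2.2, 0.1, 18.2]
finger_gap: 14.1
```

Request:
play_rows(steps="0.835 0 0 0 0;0.83 0 0 0 0;0.83 0 0 0 0")

```text
time_s: 15.85
tcp_pos: [637.1, 132.5, 38.6]
tool_rot: [[-0.979, -0.202, 0.008], [-0.202, 0.979, 0.001], [-0.008, -0.001, -1.0]]
contact_force: [1.6, 0.3, 18.5]
finger_gap: 14.8
```

```bash
python3 - <<'E'
from cell import *; from h import *
d=get_image("side"); np.savez("pics/sidek.npz",**d); s=state(); tcp=s["tcp_pos"]; print(tcp)
u,v=proj(d,tcp)[0].astype(int); w=16;k=18
im=cv2.resize(cv2.cvtColor(d["pixels"],cv2.COLOR_RGB2BGR)[v-w:v+w,u-w:u+w],None,fx=k,fy=k,interpolation=cv2.INTER_CUBIC)
im=cv2.convertScaleAbs(im,alpha=1.6); im2=im.copy()
hx=-s["tool_rot"][:,0]; hx[2]=0; hx/=np.linalg.norm(hx); yy=np.cross([0,0,1],hx)
for th,c in((25,(0,255,0)),(40,(0,255,255))):
    t=np.radians(th); X=np.cos(t)*hx+np.sin(t)*np.array([0,0,1]); Z=-np.sin(t)*hx+np.cos(t)*np.array([0,0,1])
    for L in ([(18,12,0),(18,-12,0),(-18,-12,0),(-18,12,0)],[(10,4,-23),(10,-4,-23),(-10,-4,-23),(-10,4,-23)],[(15,8,30),(15,-8,30),(-15,-8,30),(-15,8,30)]):
        L=np.array(L,float); P=tcp+L[:,:1]*X+L[:,1:2]*yy+(L[:,2:]-15)*Z
        q=((proj(d,P)+.4-(u-w,v-w)+.5)*k).astype(int); cv2.polylines(im2,[q.reshape(-1,1,2)],True,c,1)
cv2.imwrite("pics/k.png",cv2.resize(np.hstack([im,im2]),(800,400)))
E
```

```text
[637.11529479 132.50394588  38.57815069]
```

View pics/k.png

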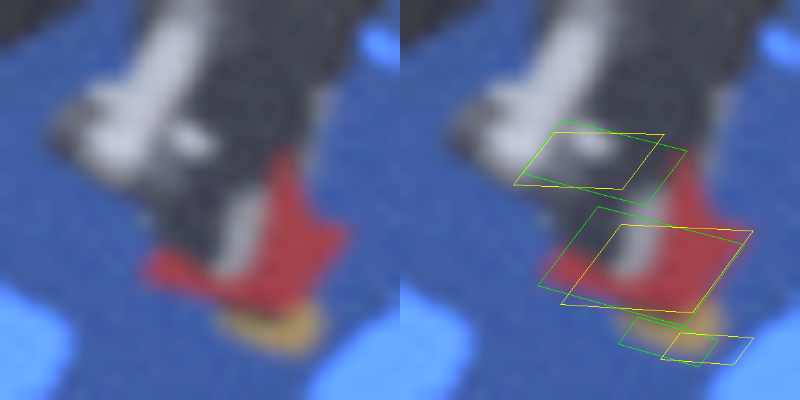

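The plug still sits at about 25° (the flange edge matches the green overlay). I'll reduce the press, then slacken the grip finely so it eases down.

Request:
play_rows(steps="0.83 0 0 -1 0;0.83 0 0 -1 0;0.825 0 0 0 0;0.825 0 0 0 0")

```text
time_s: 16.23
tcp_pos: [635.4, 132.3, 39.0]
tool_rot: [[-0.979, -0.202, 0.004], [-0.202, 0.979, 0.0], [-0.004, -0.001, -1.0]]
contact_force: [0.6, -0.8, 10.4]
finger_gap: 15.0
```

Request:
play_rows(steps="0.82 0 0 0 0;0.82 0 0 0 0;0.82 1.5 0 0 0;0.82 1.5 0 0.5 0")

```text
time_s: 16.57
tcp_pos: [633.0, 131.8, 38.4]
tool_rot: [[-0.979, -0.202, 0.005], [-0.202, 0.979, 0.0], [-0.005, -0.001, -1.0]]
contact_force: [2.9, 0.7, 8.0]
finger_gap: 15.6
```

Request:
play_rows(steps="0.82 2.5 0 0.8 0;0.82 2.5 0 1 0;0.82 2.5 0 1.2 0;0.82 0 0 0 0")

```text
time_s: 16.9
tcp_pos: [624.9, 130.1, 35.0]
tool_rot: [[-0.979, -0.202, 0.004], [-0.202, 0.979, 0.0], [-0.003, -0.001, -1.0]]
contact_force: [1.6, -0.6, 6.5]
finger_gap: 15.5
```

```bash
python3 look.py l "[632,131,20]" 35; python3 - <<'E'
from h import *
to([632,132,30],191.5)
E
```

```text
top crop origin 182 117 scale 5.642857142857143
side crop origin 262 168 scale 5.642857142857143
t 17.0 tcp [624.9 130.2  35. ] hd -168.35 gap 15.4 F [ 0.9 -0.7  7.7] q [ 0.07  0.52 -0.1   0.96 -0.   -0.13]
 target [632 132  30] tool shift [-7.3  0.4  5.1] turn 0.1
```

View pics/lookl.png

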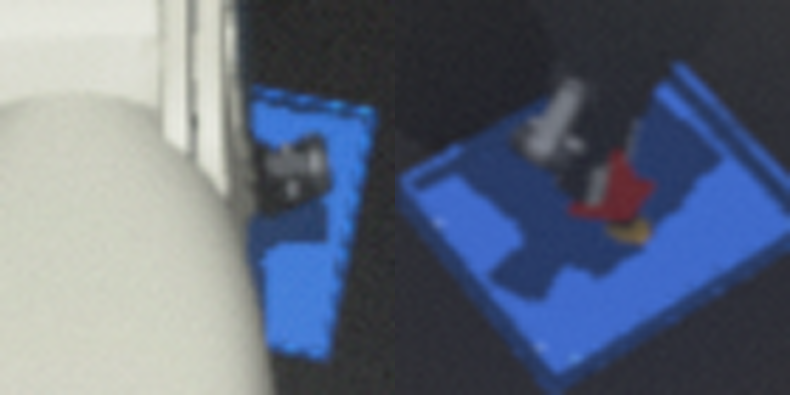

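The plug is now pivoting: z is falling at low force and the flange is tilting at (615,190). I'll carry on.

Request:
play_rows(steps="0.82 2.4 0 1.7 0;0.82 2.3 0 1.8 0;0.82 2.1 0 2 0;0.82 0 0 0 0")

```text
time_s: 17.33
tcp_pos: [617.8, 128.7, 29.5]
tool_rot: [[-0.979, -0.202, 0.003], [-0.202, 0.979, -0.0], [-0.003, -0.001, -1.0]]
contact_force: [-0.6, -0.8, 9.8]
finger_gap: 15.3
```

Request:
play_rows(steps="0.82 1.9 0 2 0;0.82 1.8 0 2 0;0.82 1.5 0 2 0;0.82 0 0 0 0")

```text
time_s: 17.67
tcp_pos: [612.4, 127.6, 23.5]
tool_rot: [[-0.979, -0.202, 0.002], [-0.202, 0.979, -0.0], [-0.002, -0.001, -1.0]]
contact_force: [-3.1, -0.9, 9.7]
finger_gap: 15.4
```

```bash
python3 look.py m "[625,131,20]" 35; python3 - <<'E'
from h import *
to([632,132,30],191.5)
E
```

```text
top crop origin 182 120 scale 5.642857142857143
side crop origin 260 166 scale 5.642857142857143
t 17.77 tcp [612.4 127.6  23.5] hd -168.36 gap 15.4 F [-2.8 -0.9 10.7] q [ 0.07  0.51 -0.14  0.92 -0.   -0.13]
 target [632 132  30] tool shift [-20.1   0.4  -6.4] turn 0.1
```

View pics/lookm.png

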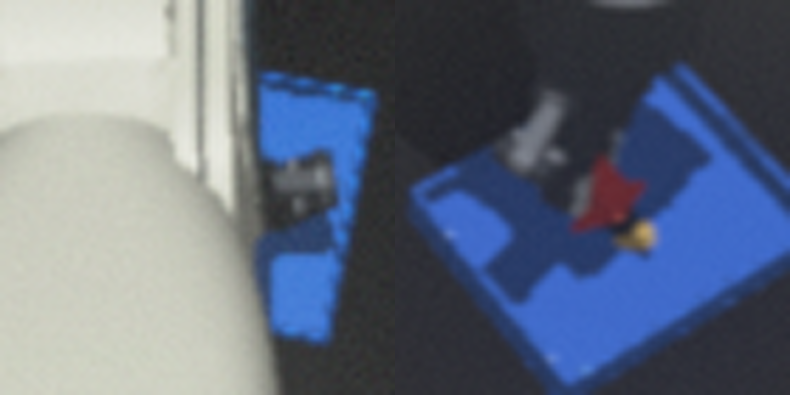

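The plug is now close to lying down, with the flange edge steep and the blade at (637,235) clear to the right. One more small step, then a slow release.

Request:
play_rows(steps="0.82 0.7 0 1 0;0.82 0.5 0 1 0;0.815 0 0 0 0;0.81 0 0 0 0;0.805 0 0 0 0;0.8 0 0 0 0")

```text
time_s: 18.27
tcp_pos: [610.8, 127.5, 20.1]
tool_rot: [[-0.979, -0.202, -0.0], [-0.202, 0.979, 0.0], [0.0, 0.0, -1.0]]
contact_force: [-0.9, 0.3, 0.3]
finger_gap: 16.9
```

Request:
play_rows(steps="0.79 0 0 0 0;0.78 0 0 0 0;0.76 0 0 0 0;0.73 0 0 0 0;0.69 0 0 0 0;0.65 0 0 0 0;0.6 0 0 0 0;0.6 0 0 0 0;0.6 0 0 0 0")

```text
time_s: 19.02
tcp_pos: [610.9, 127.5, 20.3]
tool_rot: [[-0.979, -0.202, 0.0], [-0.202, 0.979, 0.0], [-0.0, -0.0, -1.0]]
contact_force: [-0.2, 0.8, -0.0]
finger_gap: 34.0
```

Request:
play_rows(steps="0.6 0 0 -4 0;0.6 0 0 -10 0;0.6 0 0 -25 0;0.6 0 0 -35 0;0.6 0 0 -40 0;0.6 0 0 -40 0;0.6 30 0 0 0;0.6 35 0 0 0;0.6 35 0 0 0;0.6 35 0 0 0;0.6 35 0 0 0;0.6 0 0 0 0")

```text
time_s: 20.02
tcp_pos: [438.5, 92.7, 175.4]
tool_rot: [[-0.979, -0.202, -0.002], [-0.202, 0.979, -0.0], [0.002, 0.0, -1.0]]
contact_force: [1.9, 0.5, 0.7]
finger_gap: 33.9
```

```bash
python3 look.py n "[625,131,20]" 35; python3 - <<'E'
from cell import *; from h import *
to([632,132,30],191.5)
for n in("top","side"):
    cv2.imwrite(f"pics/{n}fin.png",load(n,"n")["pixels"][:,:,::-1])
E
```

```text
top crop origin 182 120 scale 5.642857142857143
side crop origin 260 166 scale 5.642857142857143
t 20.12 tcp [443.7  93.  175.8] hd -168.36 gap 34.2 F [0.2 0.1 0.5] q [ 0.02  0.12 -0.3   1.15  0.   -0.18]
 target [632 132  30] tool shift [-191.9    0.2  146.3] turn 0.1
```

View pics/lookn.png

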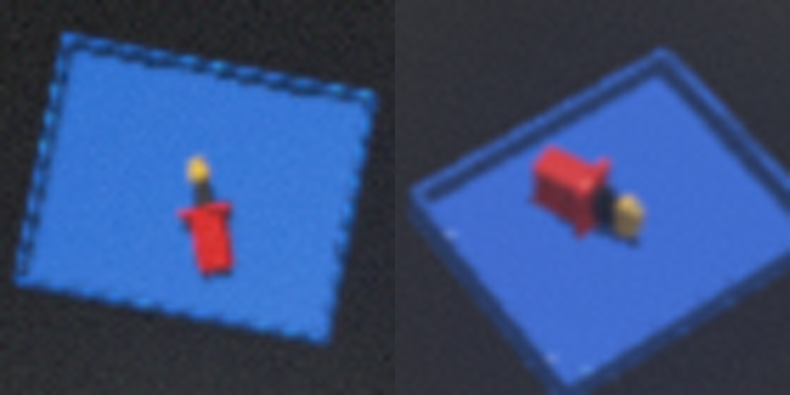

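View pics/topfin.png

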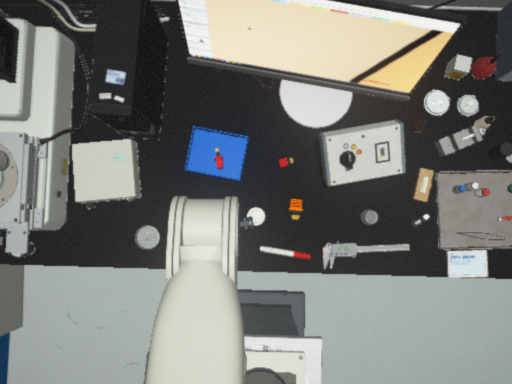

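View pics/sidefin.png

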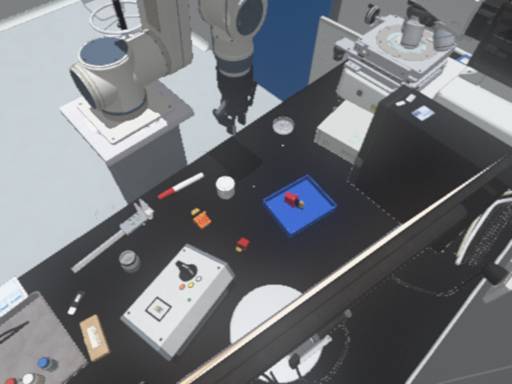

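The plug lies flat in the tray (top view (218,157)). The socket is empty at (382,151), the knob still points at the white dot, and the pot, loupe and dish haven't moved. The arm is clear at z≈176, so I'll hand in.

```bash
python3 - <<'E'
from cell import *
print(close_job())
E
```

```text
the job is handed in; nothing more can be done
None
```

I turned the selector from 0.6 (yellow dot) to off, then pulled the red plug straight out along the panel normal. I laid the plug in the blue tray by tipping it over on the edge of its blade, released it slowly and drew the arm back. The job was handed in at about 20 s of the 61 s allowed.

- **Knob:** an overlay made right after the turn matched q≈0. The last pictures still show the pointer at the white dot; that check was by eye.
- **Plug and socket:** in the final pictures the plug lies flat inside the tray and the socket is empty.
- **Other things:** the pot, loupe and dish look unmoved, judged by eye against the first pictures.
- **Robot:** the gripper was clear of everything at z≈176 mm.
- **What went less smoothly:** the plug did not pivot at first and the force on the tool rose to about 24 N. I reduced the press and loosened the grip, and it then tipped over at about 10 N or less.
- **Small disagreement:** the knob appeared about 1 pixel (2–3 mm) off my panel fit in the side view, and the tray corners I picked by eye fitted only to within 2 pixels. Neither affected the grasps or the placing.

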